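# Stack the ground parts on the build-up post

## Robot

A 6-joint arm with a two-finger parallel gripper is mounted at the origin on the work surface. World frame = base frame: x ahead of the robot, y to its left, z up, the work surface at z = 0. Lengths are in m, angles in rad, forces in N, time in s.
With the tool pointing down it reaches from about 0.35 to 0.775 m from the base axis. Payload 5.5 kg.
Tool frame: the origin (TCP) lies at the very end of the fingers, on their centre line; the grasp point (between the pads) lies 19 mm behind it; z points along the fingers, y is the line along which they close (so a half turn about z gives the same grasp; the last joint's range is limited). The gripper opens to 85 mm and grips with 20 to 120 N. Pads are 22 mm wide; open, the fingers measure 114 mm over their backs; the gripper's body (76 mm by 85 mm) begins 54 mm behind the grasp point. The pads swing forward as they close: fully open they stand 13 mm farther back than shut.
Start: joints at [0.979, 0.313, 0.046, 1.304, 0, 1.431], TCP at [0.251, 0.517, 0.231] pointing down, gripper open.
Joint ranges: [-2.76, 2.76], [-0.86, 1.69], [-1.03, 1.26], [-2.2, 2.34], [-1.47, 1.5], [-3.14, 3.14]. Speed limits (rad/s): [2.57, 2.57, 3.14, 3.14, 3.14, 3.14].

## Interface

Orientations are given as a unit quaternion [w, x, y, z].
In Python, from workcell import get_state, read_camera, calibration, hand_in gives the robot as it stands.
- The arm moves only by the tool drive_tool, never from a script. Its argument "deltas" is a list that holds one entry, the list of rows, each a list of 7 numbers: the closure in counts, from 0 (fully open) to 255 (shut), then the shift along the tool's x, y, z in m, then the turn, a rotation vector about the tool's x, y, z in degrees. A call has 1 to 12 rows; each row is the pose to reach, as a shift and turn from the pose commanded when the call began, along the tool's axes at that moment; what a row does not reach only later rows make up. A row lasts 1/8 s, in which the tool goes at most 62.5 mm and 10.7 degrees, less where a joint would pass 70% of its speed; a pose out of reach is approached as far as the arm can. A call with a gripper value outside its range is refused whole. The fingers move at their own pace and stop on an object; "newtons" is the grip in N (left out, the last holds). Time passes only in rows, so rows that repeat a pose let the fingers close. It gives the time, the measured TCP pose, the force, the opening and the grip force at its end, in the units of the state.
- get_state(): the state, without advancing time (a new reading comes with each control period).
- read_camera(name): name is "side" or "top"; returns (picture, depth): 480x640x3 uint8, red, green, blue; 480x640 float32, m along the optical axis (not along the pixel's ray), 0 where there is no reading.
- calibration(name): a dict with "mtx" (3x3 intrinsics, pixels), "world_from_camera" (4x4, takes a point from camera to world coordinates). Camera axes: x right, y up, looking along -z (the intrinsics and any distortion apply to the point x, -y, -z); pixel columns grow to the right and rows downward; lengths in m; the calibration is good to about 2 mm. A picture is of the moment at which its call begins. calibration takes no time and is no camera call.
- hand_in(): hands the job in; it is judged then, once.
The state is a dict: "clock": time; "joint_pos": joint angles; "qvel": joint speeds; "tau": joint torques, N m; "tcp_pos": TCP position; "orientation": TCP orientation; "wrist_force": force on the tool from outside, world axes, zero at the start; "ft_torque": the same for the moment, N m; "finger_gap": finger opening in m; "grip_force": force on a finger pad.
Only numpy, scipy, OpenCV 4.12 (cv2) and the standard library are available. Lean on these libraries where they do the work, as an engineer would, in place of code of your own. Each camera call takes 0.05 s, during which the arm holds its last target. There are 200 camera calls.

## Task

Build up the post for the next grinding job: onto the upright post with the round foot put first the flanged collar (flange down), then the thick race ring, then the slim sleeve, and last the closed cap, pulled down over the sleeve. Each part must sit fully down and level on the one below; lower the parts onto the post rather than dropping them, and leave the other things on the bench standing where they are.

Things in the scene. Friction and masses are not known exactly. Their poses are not given: they have to be found in the camera images.
- post_seat (a point): The build-up post, fixed to the bench: a grey round foot, 100 mm diameter and 10 mm thick, with an upright bright steel pin, 14 mm diameter, rising 66 mm above the foot's top and tapering to 4 mm over its last 8 mm. This point lies on the pin's axis on the foot's top face (10 mm above the bench). z is up.
- collar_mid (a point): Flanged collar, bright steel, about 0.35 kg: a flange 66 mm diameter and 12 mm thick below, a hub 40 mm diameter and 22 mm tall on it (34 mm in all), through bore 22 mm. Lies flange down, as it must go on the post. Grip it by the hub: its flange is low, and gripped there the gripper's body comes close to the pin's tip. Point: on its axis, half-way up (17 mm above its underside). z is up.
- race_mid (a point): Race ring, the thick dark steel ring, about 0.3 kg: outside diameter 54 mm, bore 22 mm, 22 mm high. Lies flat. On the post it rests on the collar's hub, its underside 34 mm above the foot's top. Point: its centre, 11 mm above its underside. z is up along the axis.
- sleeve_mid (a point): Slim sleeve, bright steel tube standing upright, about 0.07 kg: outside diameter 30 mm, bore 22 mm, 28 mm high. On the post it stands on the race ring, its underside 56 mm above the foot's top, so that only the last 10 mm of the pin are inside it. Point: its centre, 14 mm above its underside. z is up along the axis.
- cap_mid (a point): Cap, bright steel, about 0.12 kg: a round cup upside down, closed flat top, outside diameter 46 mm, 30 mm high, inside diameter 38 mm and 24 mm deep from below. Seated, the sleeve is inside it, its closed top rests on the sleeve and its lower rim hangs 4 mm above the race ring (60 mm above the foot's top). Point: on its axis, half-way up (15 mm above its rim). z is up; it already lies with the open side down.
- stone_mid (a point): Bystander: reddish-brown sharpening stone, 70 x 25 x 20 mm, long side along its x, lying flat. Point: its centre.
- spanner_grip (a point): Bystander: small spanner, 130 mm long along its x, lying flat. Point: on its handle.
- oiler_mid (a point): Bystander: white oil bottle with a red cap, 48 mm diameter, 130 mm tall, upright. Point: its centre.
- brush_grip (a point): Bystander: bench brush, 160 mm long along its x, lying flat. Point: on its handle.
- nut_mid (a point): Bystander: dark solid-looking hexagon nut, 35 mm across flats, 18 mm high. Point: its centre.
There are look-alikes about, which are no part of the job. Leave any pink or yellow look-alike of the part that bears collar_mid alone.

How it is judged:
By the outcome, as a careful person would: the job done as asked, in the order asked, and still so for the second after the job is handed in, with the robot touching nothing.
It also fails if it takes over 115 s, if anything falls off the work surface, if the arm or the gripper's body presses on something with over 40 N, if the wrist force passes 120 N, or if a joint passes its speed limit or range.

## Working session

There is one attempt and no reset: what is moved stays moved. The work goes in short steps, Python scripts to look and compute and a tool call to move; the robot and the scene stay as the last step left them, time stands still between calls to the robot, and variables do not carry over. Pictures are saved under pics/ and viewed, at most 14 in all, crops included, and the job is handed in when it is done.

Besides the shell and the picture viewer there is one more tool, called after ">>>" by a JSON object that holds its "op" and its "data", one argument or row to a line. drive_tool: Moves the arm, as the interface text tells. Its arguments: {"type":"object","properties":{"deltas":{"type":"array","items":{"type":"array","items":{"type":"array","items":{"type":"number"}}}},"newtons":{"type":"number"}},"required":["deltas"]}

```bash
mkdir -p pics; ls
python3 - <<'E'
from workcell import *
import cv2,numpy as np
print(get_state())
for n in("top","side"):
    p,d=read_camera(n);c=calibration(n);print(n,c)
    cv2.imwrite(f"pics/{n}0.png",p[:,:,::-1]);np.save(f"{n}0.npy",d)
E
```

```text
pics
{'clock': 0.0, 'joint_pos': array([ 9.79441764e-01,  3.13972863e-01,  4.49303870e-02,  1.30359220e+00,
       -2.38135700e-05,  1.43121099e+00]), 'qvel': array([ 0.0013552 , -0.00187426, -0.00104569, -0.00121095,  0.00190559,
        0.00106056]), 'tau': array([ 5.59513428e-04, -4.80630434e+01,  2.98532510e+01,  1.93664973e-02,
       -5.95163829e-05,  7.33543658e-06]), 'tcp_pos': array([0.25072867, 0.51686377, 0.23040467]), 'orientation': array([-3.17382095e-04,  2.23968485e-01,  9.74595954e-01, -8.62724687e-04]), 'wrist_force': array([ 1.3135766 , -0.22163596,  1.39674996]), 'ft_torque': array([ 0.01274481,  0.01648471, -0.03571454]), 'grip_force': 0.0, 'finger_gap': 0.0851815529871344}
top {'mtx': array([[541.47415076,   0.        , 321.33399721],
       [  0.        , 541.47415076, 244.81308101],
       [  0.        ,   0.        ,   1.        ]]), 'world_from_camera': array([[-0.00304033,  0.99736736, -0.0724507 ,  0.47203534],
       [-0.99975889, -0.00145604,  0.02191005,  0.01956156],
       [ 0.02174688,  0.07249985,  0.99713131,  1.26039301],
       [ 0.        ,  0.        ,  0.        ,  1.        ]])}
side {'mtx': array([[554.94479859,   0.        , 325.1391611 ],
       [  0.        , 554.94479859, 238.08226525],
       [  0.        ,   0.        ,   1.        ]]), 'world_from_camera': array([[ 0.98154546,  0.13546006, -0.1349781 ,  0.45946376],
       [-0.19113104,  0.67235153, -0.715131  , -0.68761924],
       [-0.00611896,  0.72773209,  0.68583421,  0.74363461],
       [ 0.        ,  0.        ,  0.        ,  1.        ]])}
```

View pics/top0.png

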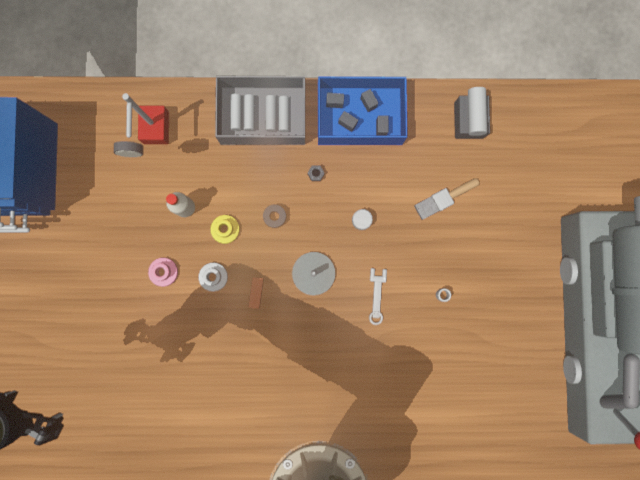

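View pics/side0.png

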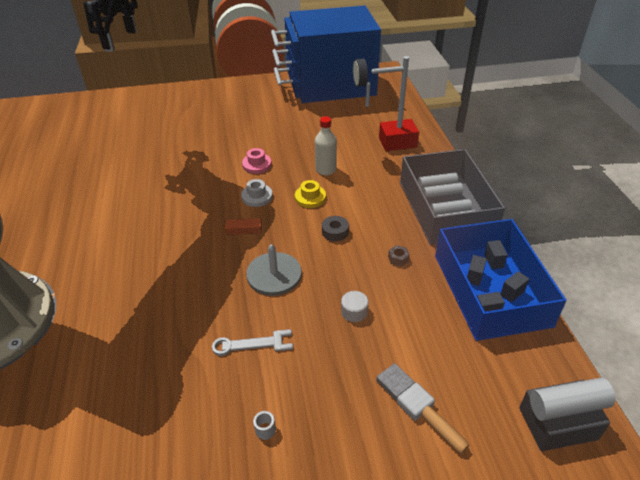

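The top view shows the collar (212,277), race ring (274,216), cap (362,219), sleeve (444,295) and post (314,274). The yellow (224,229) and pink (162,272) look-alikes, the stone (256,293) and the nut (316,173) are to be avoided. The side view agrees.

```bash
cat > h.py <<'E'
from workcell import *
import cv2,numpy as np
def world(n,d):
    c=calibration(n);K=c["mtx"];T=c["world_from_camera"]
    v,u=np.mgrid[:480,:640]
    P=np.stack([(u-K[0,2])/K[0,0]*d,-(v-K[1,2])/K[1,1]*d,-d],-1)
    return P@T[:3,:3].T+T[:3,3]
def ray(n,u,v,z):
    c=calibration(n);K=c["mtx"];T=c["world_from_camera"]
    r=T[:3,:3]@np.array([(u-K[0,2])/K[0,0],-(v-K[1,2])/K[1,1],-1]);o=T[:3,3]
    return o+r*(z-o[2])/r[2]
def blob(n,W,xy,R,z0,z1):
    "points of height z0..z1 within R of xy: centre of enclosing circle, mean, diameter, height"
    m=(np.hypot(W[...,0]-xy[0],W[...,1]-xy[1])<R)&(W[...,2]>z0)&(W[...,2]<z1)
    if m.sum()<5:return None
    p=W[m];c,r=cv2.minEnclosingCircle(p[:,:2].astype(np.float32))
    return np.round([*c,*p[:,:2].mean(0),2*r,np.median(p[:,2]),m.sum()],4)
E
python3 - <<'E'
from h import *
px=dict(foot=(314,274,.008,.07,.004,.02),pin=(321,268,.07,.03,.055,.09),collar=(212,277,.034,.045,.028,.042),flange=(212,277,.012,.045,.006,.02),race=(274,216,.022,.04,.016,.03),sleeve=(444,295,.028,.03,.02,.036),cap=(362,219,.03,.035,.024,.036),
 yellow=(224,229,.034,.04,.028,.042),stone=(256,293,.02,.05,.012,.028),nut=(316,173,.018,.03,.012,.03),oiler=(175,202,.13,.04,.05,.15),spanner=(377,295,.005,.09,.004,.03),pink=(162,272,.034,.045,.028,.042))
Wt=world("top",np.load("top0.npy"));Ws=world("side",np.load("side0.npy"))
for k,(u,v,z,R,a,b) in px.items():
    g=ray("top",u,v,z);print(k,g[:2].round(3),blob("top",Wt,g,R,a,b),blob("side",Ws,g,R,a,b))
m=(abs(Wt[...,0]-.45)<.1)&(abs(Wt[...,1]+.05)<.03);print("bench z",np.median(Wt[m][:,2]))
E
```

```text
foot [0.495 0.009] [4.958e-01 9.100e-03 4.979e-01 1.070e-02 1.394e-01 1.020e-02 1.513e+03] [4.950e-01 9.900e-03 4.954e-01 4.000e-03 1.044e-01 9.300e-03 1.677e+03]
pin [ 0.507 -0.006] [4.976e-01 1.080e-02 4.976e-01 1.080e-02 1.300e-02 7.180e-02 3.200e+01] [4.964e-01 7.700e-03 4.954e-01 6.100e-03 1.570e-02 6.690e-02 7.800e+01]
collar [0.489 0.239] [4.910e-01 2.417e-01 4.910e-01 2.414e-01 4.050e-02 3.430e-02 1.730e+02] [4.889e-01 2.402e-01 4.886e-01 2.380e-01 4.500e-02 3.250e-02 1.700e+02]
flange [0.489 0.243] [4.869e-01 2.426e-01 4.902e-01 2.393e-01 8.620e-02 1.220e-02 3.950e+02] [4.883e-01 2.384e-01 4.879e-01 2.281e-01 6.770e-02 1.130e-02 3.420e+02]
race [0.629 0.101] [6.307e-01 1.006e-01 6.303e-01 1.004e-01 5.400e-02 2.250e-02 3.550e+02] [6.299e-01 9.850e-02 6.277e-01 9.730e-02 5.800e-02 2.090e-02 3.900e+02]
sleeve [ 0.447 -0.287] [ 4.467e-01 -2.864e-01  4.478e-01 -2.873e-01  3.230e-02  2.770e-02
  7.300e+01] [ 4.456e-01 -2.887e-01  4.454e-01 -2.897e-01  3.130e-02  2.610e-02
  2.340e+02]
cap [ 0.621 -0.101] [ 6.218e-01 -1.015e-01  6.219e-01 -1.013e-01  4.620e-02  3.000e-02
  3.090e+0
[... 414 characters left out ...]
t [0.73  0.004] [7.319e-01 4.900e-03 7.315e-01 4.900e-03 3.890e-02 1.850e-02 1.980e+02] [7.290e-01 3.000e-03 7.286e-01 1.900e-03 4.150e-02 1.720e-02 2.530e+02]
oiler [0.644 0.301] [6.522e-01 3.081e-01 6.483e-01 3.026e-01 4.880e-02 9.090e-02 4.460e+02] [6.495e-01 3.047e-01 6.476e-01 2.959e-01 4.810e-02 8.460e-02 6.350e+02]
spanner [ 0.447 -0.137] [ 4.467e-01 -1.366e-01  4.483e-01 -1.332e-01  1.800e-01  6.300e-03
  7.080e+02] [ 4.426e-01 -1.398e-01  4.456e-01 -1.387e-01  1.308e-01  6.500e-03
  8.580e+02]
pink [0.5   0.351] [5.022e-01 3.557e-01 5.024e-01 3.557e-01 4.040e-02 3.440e-02 1.780e+02] [5.010e-01 3.540e-01 5.000e-01 3.523e-01 4.710e-02 3.230e-02 1.450e+02]
bench z 0.0004978035036284911
```

```bash
cat >> h.py <<'E'
from scipy.spatial.transform import Rotation as Ro
def to(x,y,z):
    s=get_state();q=s["orientation"];R=Ro.from_quat(q[[1,2,3,0]])
    print("tcp",s["tcp_pos"].round(4),"clock",s["clock"],"gap",round(s["finger_gap"],4),"grip",s["grip_force"],"F",s["wrist_force"].round(1),
     "tilt",R.as_matrix()[:,2].round(4),"-> delta",R.inv().apply(np.array([x,y,z])-s["tcp_pos"]).round(4))
E
python3 -c "
from h import *
to(.490,.241,.10)"
```

```text
tcp [0.2508 0.5169 0.2305] clock 0.1 gap 0.0858 grip 0.0 F [-0.3 -0.3 -1. ] tilt [-9.0e-04 -1.3e-03 -1.0e+00] -> delta [-0.3357 -0.1436  0.1306]
```

>>> {"op": "drive_tool", "data": {
  "deltas": [
    [[75, -0.048, -0.02, 0.0, 0, 0, 0], [75, -0.096, -0.041, 0.0, 0, 0, 0], [75, -0.144, -0.062, 0.02, 0, 0, 0], [75, -0.192, -0.082, 0.04, 0, 0, 0], [75, -0.24, -0.103, 0.07, 0, 0, 0], [75, -0.288, -0.123, 0.1, 0, 0, 0], [75, -0.336, -0.144, 0.13, 0, 0, 0], [75, -0.336, -0.144, 0.13, 0, 0, 0], [75, -0.336, -0.144, 0.13, 0, 0, 0], [75, -0.336, -0.144, 0.13, 0, 0, 0]]
  ]
}}

```text
clock: 1.35
tcp_pos: [0.4902, 0.2422, 0.1021]
orientation: [0.0, 0.223, 0.975, 0.0]
wrist_force: [0.4, 0.2, -0.0]
finger_gap: 0.0605
grip_force: 0.0
```

Run:
```python
from h import *
to(.490,.241,.014)
W={}
for n in("top","side"):
    p,d=read_camera(n);cv2.imwrite(f"pics/{n}1.png",p[:,:,::-1]);W[n]=world(n,d);np.save(f"{n}1.npy",d)
print(blob("side",W["side"],(.49,.241),.045,.028,.042))
t=W["side"];m=(np.hypot(t[...,0]-.49,t[...,1]-.241)<.08)&(t[...,2]>.06)
print(np.percentile(t[m][:,2],[0,1,3,10]))
p=cv2.imread("pics/side1.png")[60:300,120:440];cv2.imwrite("pics/side1c.png",cv2.resize(p,None,fx=2.4,fy=2.4))
```

```text
tcp [0.4902 0.2422 0.1021] clock 1.35 gap 0.0605 grip 0.0 F [ 0.4  0.2 -0. ] tilt [ 9.e-04  6.e-04 -1.e+00] -> delta [-0.0003 -0.0012  0.0881]
[4.892e-01 2.381e-01 4.885e-01 2.374e-01 4.200e-02 3.290e-02 1.640e+02]
[0.10570384 0.11630349 0.13082628 0.17638551]
```

View pics/side1c.png

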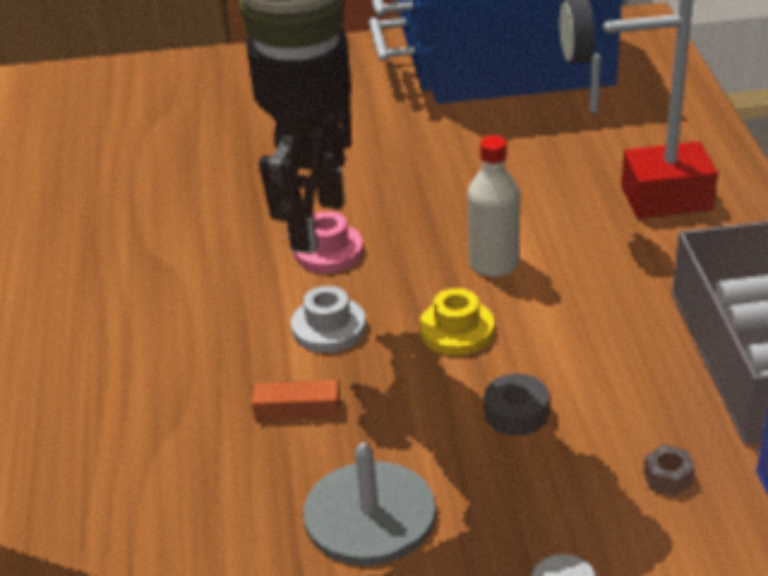

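The gripper is above the steel collar at crop (328,310), with both fingers clear of the pink and yellow collars. Going down.

>>> {"op": "drive_tool", "data": {
  "deltas": [
    [[75, 0, -0.001, 0.03, 0, 0, 0], [75, 0, -0.001, 0.055, 0, 0, 0], [75, 0, -0.001, 0.075, 0, 0, 0], [75, 0, -0.001, 0.087, 0, 0, 0], [75, 0, -0.001, 0.087, 0, 0, 0], [75, 0, -0.001, 0.087, 0, 0, 0], [160, 0, -0.001, 0.087, 0, 0, 0], [160, 0, -0.001, 0.087, 0, 0, 0], [160, 0, -0.001, 0.087, 0, 0, 0], [160, 0, -0.001, 0.087, 0, 0, 0], [160, 0, -0.001, 0.087, 0, 0, 0]]
  ],
  "newtons": 50
}}

```text
clock: 2.82
tcp_pos: [0.4909, 0.2407, 0.0157]
orientation: [0.001, 0.224, 0.975, 0.001]
wrist_force: [-0.7, 0.5, 4.9]
finger_gap: 0.0387
grip_force: 49.7
```

Run:
```python
from h import *
to(.490,.241,.20)
```

```text
tcp [0.4909 0.2407 0.0157] clock 2.825 gap 0.0387 grip 49.74782293662429 F [-0.7  0.5  4.9] tilt [ 0.0021  0.0014 -1.    ] -> delta [ 0.0007  0.0003 -0.1843]
```

>>> {"op": "drive_tool", "data": {
  "deltas": [
    [[160, 0, 0, -0.015, 0, 0, 0], [160, 0, 0, -0.05, 0, 0, 0], [160, 0, 0, -0.09, 0, 0, 0], [160, -0.01, -0.019, -0.105, 0, 0, 0], [160, -0.027, -0.053, -0.105, 0, 0, 0], [160, -0.047, -0.091, -0.105, 0, 0, 0], [160, -0.067, -0.129, -0.105, 0, 0, 0], [160, -0.085, -0.164, -0.105, 0, 0, 0], [160, -0.099, -0.191, -0.105, 0, 0, 0], [160, -0.1065, -0.205, -0.105, 0, 0, 0], [160, -0.1065, -0.205, -0.105, 0, 0, 0], [160, -0.1065, -0.205, -0.105, 0, 0, 0]]
  ]
}}

```text
clock: 4.32
tcp_pos: [0.4961, 0.01, 0.1194]
orientation: [-0.0, 0.224, 0.975, 0.0]
wrist_force: [0.3, 0.2, -3.6]
finger_gap: 0.0383
grip_force: 51.2
```

>>> {"op": "drive_tool", "data": {
  "deltas": [
    [[160, 0, 0, 0, 0, 0, 0], [160, 0, 0, 0, 0, 0, 0]]
  ]
}}

```text
clock: 4.58
tcp_pos: [0.4963, 0.01, 0.1192]
orientation: [-0.0, 0.223, 0.975, 0.0]
wrist_force: [-0.3, -0.1, -3.4]
finger_gap: 0.0381
grip_force: 51.2
```

Run:
```python
from h import *
to(.497,.0095,.12)
p,d=read_camera("side");cv2.imwrite("pics/side2.png",p[:,:,::-1]);W=world("side",d)
s=get_state()["tcp_pos"]
print(blob("side",W,s[:2],.045,.108,.125), blob("side",W,(.496,.009),.02,.055,.085))
p=cv2.imread("pics/side2.png")[140:340,160:400];cv2.imwrite("pics/side2c.png",cv2.resize(p,None,fx=3,fy=3))
```

```text
tcp [0.4963 0.01   0.1192] clock 4.575 gap 0.0381 grip 51.22105725109577 F [-0.3 -0.1 -3.4] tilt [-2.e-04  2.e-04 -1.e+00] -> delta [-0.0009 -0.0001 -0.0008]
[ 4.950e-01  8.400e-03  4.942e-01 -4.700e-03  6.830e-02  1.147e-01
  5.300e+02] [4.960e-01 8.200e-03 4.956e-01 5.800e-03 1.430e-02 6.640e-02 7.000e+01]
```

View pics/side2c.png

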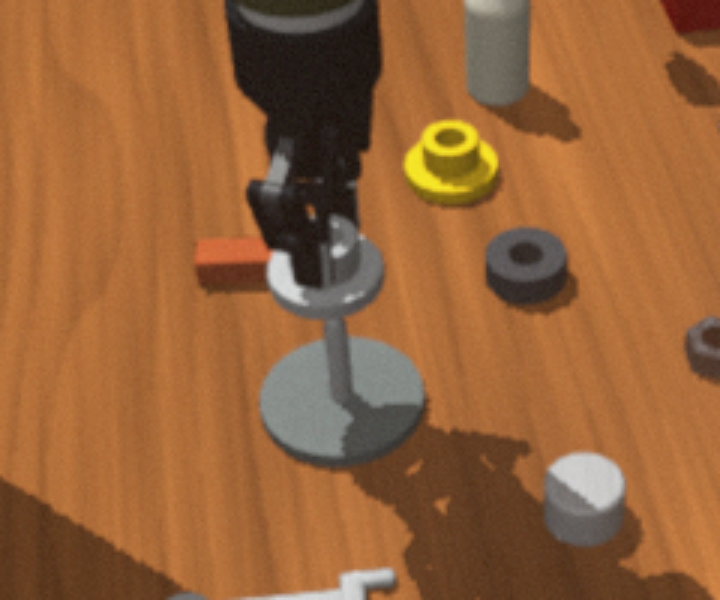

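The collar's flange (crop 325,275) hangs centred over the pin to about 1 mm. Lowering it.

>>> {"op": "drive_tool", "data": {
  "deltas": [
    [[160, -0.001, 0, 0.02, 0, 0, 0], [160, -0.001, 0, 0.034, 0, 0, 0], [160, -0.001, 0, 0.046, 0, 0, 0], [160, -0.001, 0, 0.058, 0, 0, 0], [160, -0.001, 0, 0.068, 0, 0, 0], [160, -0.001, 0, 0.077, 0, 0, 0], [160, -0.001, 0, 0.083, 0, 0, 0], [160, -0.001, 0, 0.087, 0, 0, 0], [160, -0.001, 0, 0.09, 0, 0, 0], [160, -0.001, 0, 0.0915, 0, 0, 0], [160, -0.001, 0, 0.0925, 0, 0, 0], [160, -0.001, 0, 0.0925, 0, 0, 0]]
  ]
}}

```text
clock: 6.12
tcp_pos: [0.4973, 0.0088, 0.0269]
orientation: [0.0, 0.224, 0.975, 0.0]
wrist_force: [-0.2, -0.2, -4.3]
finger_gap: 0.0381
grip_force: 51.2
```

>>> {"op": "drive_tool", "data": {
  "deltas": [
    [[160, 0, 0, 0.0005, 0, 0, 0], [160, 0, 0, 0.001, 0, 0, 0], [160, 0, 0, 0.0015, 0, 0, 0], [160, 0, 0, 0.002, 0, 0, 0], [160, 0, 0, 0.002, 0, 0, 0], [160, 0, 0, 0.002, 0, 0, 0]]
  ]
}}

```text
clock: 6.88
tcp_pos: [0.4973, 0.0088, 0.0257]
orientation: [0.0, 0.224, 0.975, 0.0]
wrist_force: [-3.3, -1.3, 5.5]
finger_gap: 0.0385
grip_force: 52.1
```

>>> {"op": "drive_tool", "data": {
  "deltas": [
    [[75, 0, 0, 0, 0, 0, 0], [75, 0, 0, 0, 0, 0, 0], [75, 0, 0, 0, 0, 0, 0], [75, 0, 0, 0, 0, 0, 0], [75, 0, 0, -0.02, 0, 0, 0], [75, 0, 0, -0.06, 0, 0, 0], [40, 0, 0, -0.1, 0, 0, 0], [20, -0.02, 0.035, -0.1, 0, 0, 0], [20, -0.045, 0.078, -0.095, 0, 0, 0], [20, -0.068, 0.118, -0.085, 0, 0, 0], [20, -0.08, 0.14, -0.075, 0, 0, 0], [20, -0.08, 0.14, -0.075, 0, 0, 0]]
  ]
}}

```text
clock: 8.38
tcp_pos: [0.6307, 0.1008, 0.0982]
orientation: [-0.001, 0.223, 0.975, -0.0]
wrist_force: [0.4, -0.2, 0.2]
finger_gap: 0.0788
grip_force: 0.0
```

Run:
```python
from h import *
to(.6302,.0996,.008)
for n in("top","side"):
    p,d=read_camera(n);W=world(n,d);print(n,"hub",blob(n,W,(.4965,.0095),.03,.038,.05),"fl",blob(n,W,(.4965,.0095),.045,.018,.03),"pin",blob(n,W,(.4965,.0095),.02,.06,.085),"race",blob(n,W,(.6302,.0996),.032,.016,.03))
    if n=="side":cv2.imwrite("pics/s3.png",cv2.resize(p[140:340,160:400,::-1],None,fx=3,fy=3))
```

```text
tcp [0.6307 0.1008 0.0982] clock 8.375 gap 0.0788 grip 0.0 F [ 0.4 -0.2  0.2] tilt [-0.0017 -0.     -1.    ] -> delta [-0.0003 -0.0012  0.0902]
top hub [4.976e-01 9.500e-03 4.971e-01 9.400e-03 3.970e-02 4.410e-02 1.720e+02] fl [4.975e-01 9.500e-03 4.971e-01 9.300e-03 6.570e-02 2.230e-02 3.860e+02] pin [4.976e-01 1.080e-02 4.977e-01 1.070e-02 1.290e-02 7.380e-02 3.100e+01] race None
side hub [4.954e-01 8.500e-03 4.946e-01 3.700e-03 4.280e-02 4.290e-02 2.450e+02] fl [ 4.941e-01  7.100e-03  4.943e-01 -3.300e-03  6.770e-02  2.150e-02
  4.490e+02] pin [4.951e-01 7.000e-03 4.955e-01 6.400e-03 1.290e-02 6.860e-02 6.100e+01] race [6.287e-01 9.940e-02 6.278e-01 9.700e-02 5.740e-02 2.080e-02 3.880e+02]
```

View pics/s3.png

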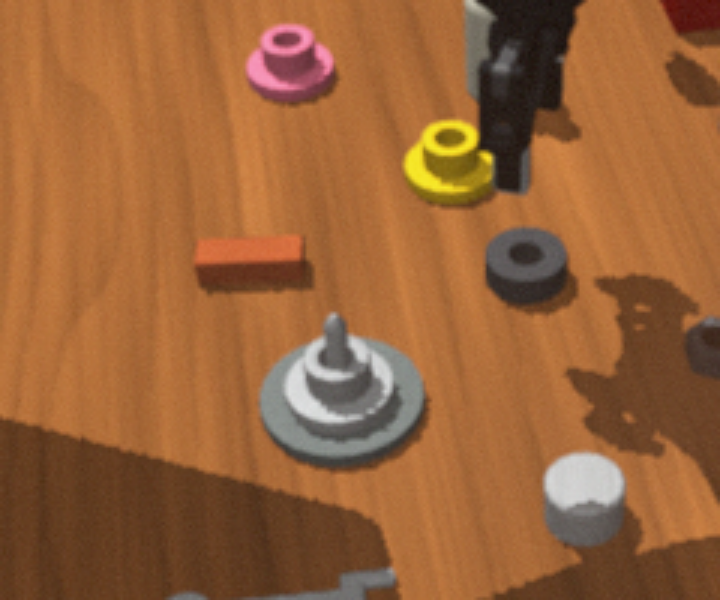

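The collar is seated level: hub top at 44 mm, flange top at 22 mm, pin through the middle at crop (337,330). The race ring (525,265) is under the gripper.

>>> {"op": "drive_tool", "data": {
  "deltas": [
    [[20, 0, -0.001, 0.03, 0, 0, 0], [20, 0, -0.001, 0.055, 0, 0, 0], [20, 0, -0.001, 0.075, 0, 0, 0], [20, 0, -0.001, 0.088, 0, 0, 0], [20, 0, -0.001, 0.091, 0, 0, 0], [20, 0, -0.001, 0.091, 0, 0, 0], [130, 0, -0.001, 0.091, 0, 0, 0], [130, 0, -0.001, 0.091, 0, 0, 0], [130, 0, -0.001, 0.091, 0, 0, 0], [130, 0, -0.001, 0.091, 0, 0, 0], [130, 0, -0.001, 0.091, 0, 0, 0]]
  ],
  "newtons": 50
}}

```text
clock: 9.85
tcp_pos: [0.6309, 0.0993, 0.0104]
orientation: [0.001, 0.224, 0.975, 0.0]
wrist_force: [-0.7, 0.7, 4.9]
finger_gap: 0.0508
grip_force: 51.5
```

Run:
```python
from h import *
to(.497,.010,.12)
```

```text
tcp [0.6309 0.0993 0.0104] clock 9.85 gap 0.0508 grip 51.49556200951338 F [-0.7  0.7  4.9] tilt [ 2.4e-03  4.0e-04 -1.0e+00] -> delta [ 0.0813 -0.1386 -0.1099]
```

>>> {"op": "drive_tool", "data": {
  "deltas": [
    [[130, 0, 0, -0.015, 0, 0, 0], [130, 0, 0, -0.05, 0, 0, 0], [130, 0, 0, -0.09, 0, 0, 0], [130, 0.005, -0.009, -0.11, 0, 0, 0], [130, 0.018, -0.031, -0.11, 0, 0, 0], [130, 0.036, -0.061, -0.11, 0, 0, 0], [130, 0.053, -0.09, -0.11, 0, 0, 0], [130, 0.07, -0.119, -0.11, 0, 0, 0], [130, 0.081, -0.138, -0.11, 0, 0, 0], [130, 0.081, -0.138, -0.11, 0, 0, 0], [130, 0.081, -0.138, -0.11, 0, 0, 0], [130, 0.081, -0.138, -0.11, 0, 0, 0]]
  ]
}}

```text
clock: 11.35
tcp_pos: [0.4975, 0.0104, 0.1188]
orientation: [0.0, 0.224, 0.975, 0.0]
wrist_force: [0.5, -0.6, -3.4]
finger_gap: 0.0513
grip_force: 53.3
```

Run:
```python
from h import *
to(.497,.010,.12)
p,d=read_camera("side");W=world("side",d)
s=get_state()["tcp_pos"]
for a,b in((.105,.112),(.112,.119),(.119,.126),(.126,.135)):print(a,blob("side",W,s[:2],.034,a,b))
print(blob("side",W,(.496,.009),.02,.055,.085))
cv2.imwrite("pics/s4.png",cv2.resize(p[140:340,160:400,::-1],None,fx=3,fy=3))
```

```text
tcp [0.4975 0.0104 0.1188] clock 11.35 gap 0.0513 grip 53.33004970103502 F [ 0.5 -0.6 -3.4] tilt [ 6.e-04  1.e-04 -1.e+00] -> delta [ 0.0002 -0.0006 -0.0012]
0.105 [ 4.938e-01  2.200e-03  4.953e-01 -8.400e-03  5.030e-02  1.103e-01
  3.800e+01]
0.112 [ 4.942e-01  2.000e-03  4.952e-01 -7.400e-03  5.060e-02  1.147e-01
  9.300e+01]
0.119 [ 4.940e-01  3.300e-03  4.995e-01 -4.800e-03  5.230e-02  1.225e-01
  8.500e+01]
0.126 [5.003e-01 7.500e-03 5.064e-01 8.600e-03 6.390e-02 1.295e-01 2.810e+02]
[4.965e-01 7.200e-03 4.954e-01 6.000e-03 1.630e-02 6.730e-02 7.600e+01]
```

View pics/s4.png

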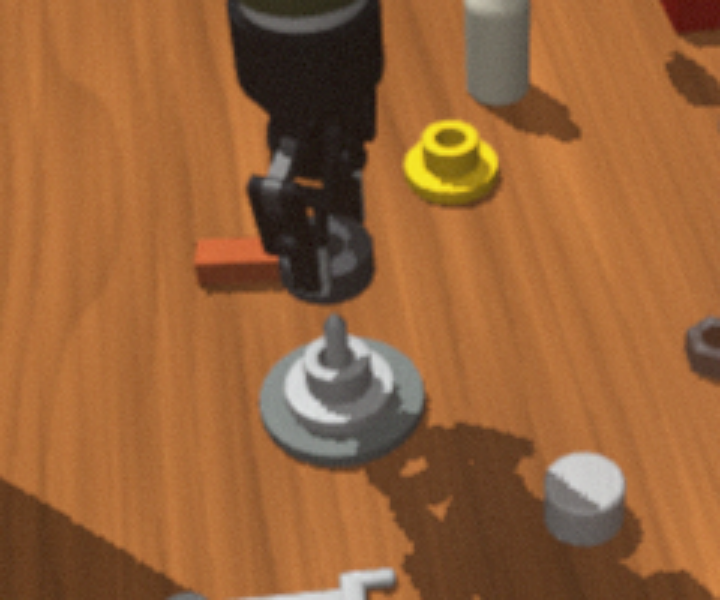

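The race ring is held level above the pin, at crop (328,262) over the tip (335,320). Lowering.

>>> {"op": "drive_tool", "data": {
  "deltas": [
    [[130, 0, -0.0005, 0.015, 0, 0, 0], [130, 0, -0.0005, 0.027, 0, 0, 0], [130, 0, -0.0005, 0.035, 0, 0, 0], [130, 0, -0.0005, 0.043, 0, 0, 0], [130, 0, -0.0005, 0.05, 0, 0, 0], [130, 0, -0.0005, 0.056, 0, 0, 0], [130, 0, -0.0005, 0.06, 0, 0, 0], [130, 0, -0.0005, 0.062, 0, 0, 0], [130, 0, -0.0005, 0.0628, 0, 0, 0], [130, 0, -0.0005, 0.0628, 0, 0, 0]]
  ]
}}

```text
clock: 12.65
tcp_pos: [0.4967, 0.0097, 0.0561]
orientation: [0.0, 0.224, 0.975, 0.0]
wrist_force: [0.0, -0.0, -3.1]
finger_gap: 0.0513
grip_force: 53.3
```

>>> {"op": "drive_tool", "data": {
  "deltas": [
    [[130, 0, 0, 0.0005, 0, 0, 0], [130, 0, 0, 0.001, 0, 0, 0], [130, 0, 0, 0.0015, 0, 0, 0], [130, 0, 0, 0.0015, 0, 0, 0], [130, 0, 0, 0.0015, 0, 0, 0]]
  ]
}}

```text
clock: 13.28
tcp_pos: [0.4966, 0.0097, 0.0545]
orientation: [0.0, 0.224, 0.975, 0.0]
wrist_force: [0.1, 0.5, -2.9]
finger_gap: 0.051
grip_force: 53.4
```

Not yet in contact, so I'll creep down further.

>>> {"op": "drive_tool", "data": {
  "deltas": [
    [[130, 0, 0, 0.0004, 0, 0, 0], [130, 0, 0, 0.0008, 0, 0, 0], [130, 0, 0, 0.001, 0, 0, 0], [130, 0, 0, 0.001, 0, 0, 0], [130, 0, 0, 0.001, 0, 0, 0]]
  ]
}}

```text
clock: 13.9
tcp_pos: [0.4966, 0.0097, 0.0544]
orientation: [0.0, 0.224, 0.975, 0.0]
wrist_force: [-2.0, -0.3, 6.5]
finger_gap: 0.0513
grip_force: 54.4
```

>>> {"op": "drive_tool", "data": {
  "deltas": [
    [[20, 0, 0, 0, 0, 0, 0], [20, 0, 0, 0, 0, 0, 0], [20, 0, 0, 0, 0, 0, 0], [20, 0, 0, 0, 0, 0, 0], [20, 0, 0, -0.02, 0, 0, 0], [20, 0, 0, -0.06, 0, 0, 0], [60, -0.01, -0.034, -0.07, 0, 0, 0], [90, -0.025, -0.085, -0.06, 0, 0, 0], [90, -0.04, -0.138, -0.04, 0, 0, 0], [90, -0.056, -0.192, -0.02, 0, 0, 0], [90, -0.071, -0.243, 0.0, 0, 0, 0], [90, -0.0845, -0.289, 0.0, 0, 0, 0]]
  ]
}}

```text
clock: 15.4
tcp_pos: [0.4448, -0.2882, 0.0517]
orientation: [-0.001, 0.224, 0.975, 0.001]
wrist_force: [1.3, 1.2, -0.2]
finger_gap: 0.0553
grip_force: 0.0
```

>>> {"op": "drive_tool", "data": {
  "deltas": [
    [[90, 0, 0, 0, 0, 0, 0], [90, 0, 0, 0, 0, 0, 0]]
  ]
}}

```text
clock: 15.65
tcp_pos: [0.4461, -0.2869, 0.0533]
orientation: [-0.0, 0.224, 0.975, 0.0]
wrist_force: [-0.6, 0.5, -0.4]
finger_gap: 0.0556
grip_force: 0.0
```

Run:
```python
from h import *
to(.4462,-.2871,.009)
for n in("top","side"):
    p,d=read_camera(n);W=world(n,d);print(n,"race",blob(n,W,(.4965,.0095),.032,.06,.0675),"hi",blob(n,W,(.4965,.0095),.015,.07,.085),"sl",blob(n,W,(.4462,-.2871),.02,.02,.035))
    cv2.imwrite(f"pics/{n}5.png",p[:,:,::-1])
p=cv2.imread("pics/side5.png")
cv2.imwrite("pics/s5.png",cv2.resize(p[230:470,160:400],None,fx=2.4,fy=2.4))
```

```text
tcp [ 0.4461 -0.2869  0.0533] clock 15.65 gap 0.0556 grip 0.0 F [-0.6  0.5 -0.4] tilt [-4.e-04  9.e-04 -1.e+00] -> delta [-0.0002 -0.0002  0.0443]
top race [4.963e-01 1.040e-02 4.960e-01 1.110e-02 5.370e-02 6.540e-02 2.870e+02] hi [5.001e-01 9.600e-03 4.979e-01 9.400e-03 2.700e-02 7.270e-02 2.500e+01] sl [ 0.4397 -0.281   0.4384 -0.2799  0.0182  0.0266 16.    ]
side race None hi None sl [ 4.455e-01 -2.888e-01  4.510e-01 -2.898e-01  3.060e-02  2.650e-02
  1.450e+02]
```

View pics/s5.png

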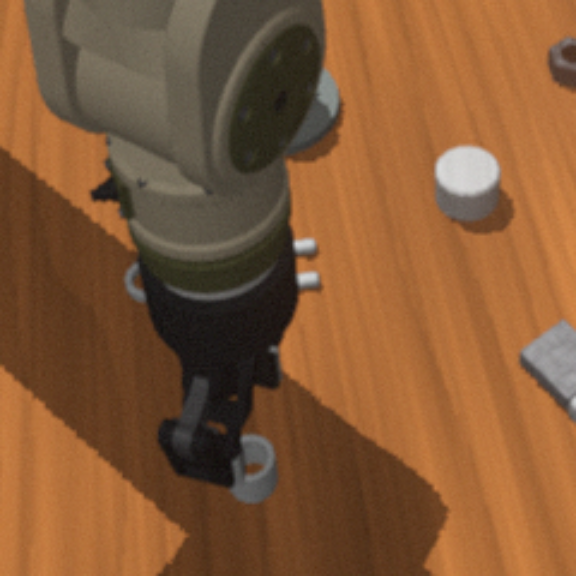

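The sleeve (crop 255,465) stands between the open fingers. The race ring was measured seated, top at 65 mm against the expected 66.

>>> {"op": "drive_tool", "data": {
  "deltas": [
    [[90, 0, 0, 0.02, 0, 0, 0], [90, 0, 0, 0.036, 0, 0, 0], [90, 0, 0, 0.044, 0, 0, 0], [90, 0, 0, 0.044, 0, 0, 0], [90, 0, 0, 0.044, 0, 0, 0], [190, 0, 0, 0.044, 0, 0, 0], [190, 0, 0, 0.044, 0, 0, 0], [190, 0, 0, 0.044, 0, 0, 0], [190, 0, 0, 0.044, 0, 0, 0], [190, 0, 0, 0.044, 0, 0, 0]]
  ],
  "newtons": 35
}}

```text
clock: 17.0
tcp_pos: [0.4468, -0.2876, 0.0102]
orientation: [0.001, 0.224, 0.975, -0.0]
wrist_force: [-0.1, 1.0, 6.4]
finger_gap: 0.0289
grip_force: 34.4
```

```bash
python3 -c "
from h import *
to(.4968,.010,.12)"
```

```text
tcp [ 0.4468 -0.2876  0.0102] clock 17.0 gap 0.0289 grip 34.43813379853964 F [-0.1  1.   6.4] tilt [ 9.e-04 -8.e-04 -1.e+00] -> delta [ 0.0848  0.2895 -0.11  ]
```

>>> {"op": "drive_tool", "data": {
  "deltas": [
    [[190, 0, 0, -0.015, 0, 0, 0], [190, 0, 0, -0.05, 0, 0, 0], [190, 0, 0, -0.09, 0, 0, 0], [190, 0.005, 0.017, -0.11, 0, 0, 0], [190, 0.017, 0.058, -0.11, 0, 0, 0], [190, 0.031, 0.106, -0.11, 0, 0, 0], [190, 0.045, 0.154, -0.11, 0, 0, 0], [190, 0.059, 0.201, -0.11, 0, 0, 0], [190, 0.073, 0.249, -0.11, 0, 0, 0], [190, 0.081, 0.277, -0.11, 0, 0, 0], [190, 0.085, 0.2895, -0.11, 0, 0, 0], [190, 0.085, 0.2895, -0.11, 0, 0, 0]]
  ]
}}

```text
clock: 18.5
tcp_pos: [0.4964, 0.0106, 0.1198]
orientation: [0.0, 0.223, 0.975, -0.0]
wrist_force: [0.5, 0.1, -0.9]
finger_gap: 0.0288
grip_force: 34.8
```

>>> {"op": "drive_tool", "data": {
  "deltas": [
    [[190, 0, 0, 0, 0, 0, 0], [190, 0, 0, 0, 0, 0, 0]]
  ]
}}

```text
clock: 18.75
tcp_pos: [0.4963, 0.0093, 0.1195]
orientation: [-0.0, 0.225, 0.974, -0.0]
wrist_force: [0.4, -0.0, -0.7]
finger_gap: 0.0291
grip_force: 34.8
```

Run:
```python
from h import *
to(.4968,.010,.0762)
p,d=read_camera("side");W=world("side",d)
for a,b in((.112,.119),(.119,.126),(.126,.132),(.132,.142)):print(a,blob("side",W,(.4955,.0085),.017,a,b))
print("pin",blob("side",W,(.496,.009),.012,.068,.085),"race",blob("side",W,(.496,.009),.04,.06,.067))
cv2.imwrite("pics/s6.png",cv2.resize(p[140:340,160:400,::-1],None,fx=3,fy=3))
```

```text
tcp [0.4963 0.0093 0.1195] clock 18.75 gap 0.0291 grip 34.78975094854832 F [ 0.4 -0.  -0.7] tilt [-1.e-04 -1.e-04 -1.e+00] -> delta [-0.0001  0.0008  0.0433]
0.112 [ 4.989e-01  1.200e-03  5.017e-01 -2.600e-03  2.540e-02  1.148e-01
  2.500e+01]
0.119 [5.020e-01 6.100e-03 5.041e-01 2.200e-03 2.370e-02 1.236e-01 2.200e+01]
0.126 [5.015e-01 5.800e-03 5.043e-01 4.800e-03 2.270e-02 1.299e-01 2.400e+01]
0.132 [5.008e-01 8.900e-03 5.049e-01 9.800e-03 2.890e-02 1.360e-01 5.700e+01]
pin [4.957e-01 7.600e-03 4.952e-01 6.900e-03 1.270e-02 7.160e-02 3.500e+01] race [4.936e-01 9.700e-03 4.937e-01 6.600e-03 5.830e-02 6.490e-02 4.750e+02]
```

View pics/s6.png

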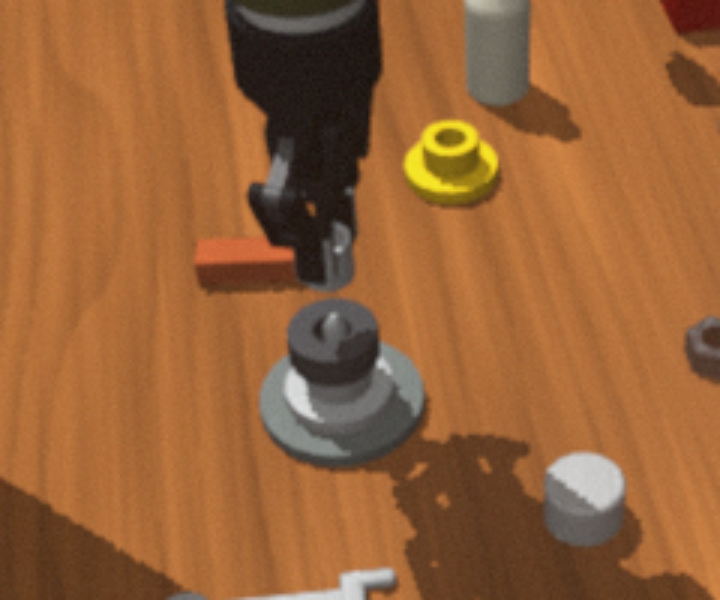

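The race ring (crop 333,340) sits level on the hub with the pin tip centred in it, and the sleeve (328,260) hangs above. Lowering.

>>> {"op": "drive_tool", "data": {
  "deltas": [
    [[190, 0, 0.0007, 0.012, 0, 0, 0], [190, 0, 0.0007, 0.022, 0, 0, 0], [190, 0, 0.0007, 0.029, 0, 0, 0], [190, 0, 0.0007, 0.034, 0, 0, 0], [190, 0, 0.0007, 0.038, 0, 0, 0], [190, 0, 0.0007, 0.0405, 0, 0, 0], [190, 0, 0.0007, 0.042, 0, 0, 0], [190, 0, 0.0007, 0.042, 0, 0, 0]]
  ]
}}

```text
clock: 19.8
tcp_pos: [0.4967, 0.011, 0.0776]
orientation: [0.0, 0.224, 0.975, 0.0]
wrist_force: [0.7, -0.1, -0.8]
finger_gap: 0.0288
grip_force: 34.8
```

>>> {"op": "drive_tool", "data": {
  "deltas": [
    [[190, 0, 0, 0.0005, 0, 0, 0], [190, 0, 0, 0.001, 0, 0, 0], [190, 0, 0, 0.0015, 0, 0, 0], [190, 0, 0, 0.0015, 0, 0, 0], [190, 0, 0, 0.0015, 0, 0, 0]]
  ]
}}

```text
clock: 20.42
tcp_pos: [0.4968, 0.011, 0.0763]
orientation: [0.0, 0.224, 0.975, 0.0]
wrist_force: [-0.9, 0.8, 3.0]
finger_gap: 0.0289
grip_force: 35.1
```

>>> {"op": "drive_tool", "data": {
  "deltas": [
    [[160, 0, 0, 0.0003, 0, 0, 0], [100, 0, 0, 0.0003, 0, 0, 0], [100, 0, 0, 0, 0, 0, 0], [100, 0, 0, 0, 0, 0, 0], [100, 0, 0, -0.015, 0, 0, 0], [100, 0, 0, -0.05, 0, 0, 0], [50, -0.02, -0.006, -0.06, 0, 0, 0], [50, -0.06, -0.018, -0.06, 0, 0, 0], [50, -0.1, -0.03, -0.04, 0, 0, 0], [50, -0.14, -0.041, -0.015, 0, 0, 0], [50, -0.161, -0.0475, 0.0, 0, 0, 0], [50, -0.161, -0.0475, 0.0, 0, 0, 0]]
  ]
}}

```text
clock: 21.92
tcp_pos: [0.621, -0.1031, 0.0752]
orientation: [-0.001, 0.225, 0.974, 0.0]
wrist_force: [-0.7, -0.1, -0.6]
finger_gap: 0.0689
grip_force: 0.0
```

>>> {"op": "drive_tool", "data": {
  "deltas": [
    [[50, 0, 0, 0, 0, 0, 0], [50, 0, 0, 0, 0, 0, 0]]
  ]
}}

```text
clock: 22.18
tcp_pos: [0.6207, -0.1013, 0.0773]
orientation: [0.001, 0.224, 0.975, 0.0]
wrist_force: [-0.2, -0.0, -0.4]
finger_gap: 0.0682
grip_force: 0.0
```

Run:
```python
from h import *
to(.6213,-.1022,.012)
for n in("top","side"):
    p,d=read_camera(n);W=world(n,d);print(n,"race",blob(n,W,(.4965,.0095),.032,.06,.0695),"sleeve",blob(n,W,(.4965,.0095),.025,.086,.1),"cap",blob(n,W,(.6213,-.1022),.026,.024,.036))
    cv2.imwrite(f"pics/{n}7.png",cv2.resize(p[140:340,220:460,::-1],None,fx=3,fy=3))
```

```text
tcp [ 0.6207 -0.1013  0.0773] clock 22.175 gap 0.0682 grip 0.0 F [-0.2 -0.  -0.4] tilt [ 1.1e-03 -1.0e-04 -1.0e+00] -> delta [-0.0009 -0.0005  0.0653]
top race [4.964e-01 1.060e-02 4.955e-01 1.060e-02 5.380e-02 6.610e-02 2.960e+02] sleeve [4.977e-01 1.140e-02 4.983e-01 1.170e-02 2.930e-02 9.420e-02 6.700e+01] cap None
side race [ 4.938e-01  8.600e-03  4.929e-01 -6.000e-04  5.620e-02  6.500e-02
  3.670e+02] sleeve [4.957e-01 9.400e-03 4.952e-01 9.100e-03 3.320e-02 9.160e-02 1.620e+02] cap [ 6.195e-01 -1.040e-01  6.192e-01 -1.080e-01  4.720e-02  2.910e-02
  4.130e+02]
```

View pics/side7.png

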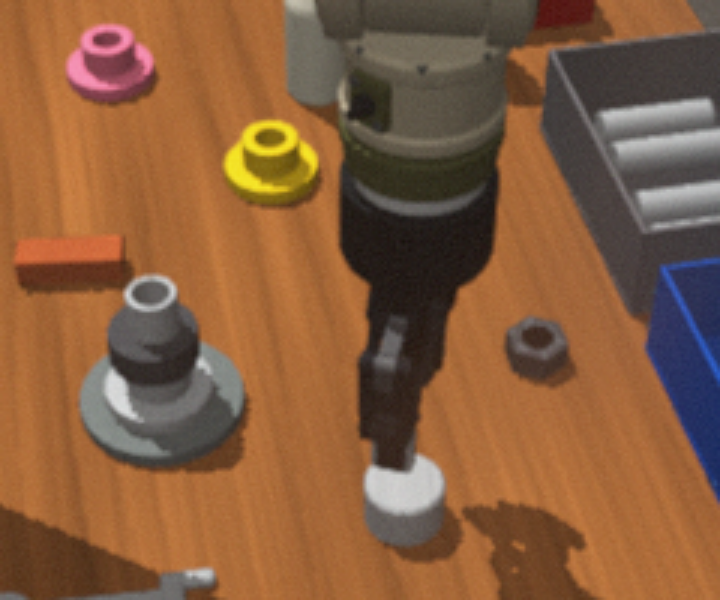

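The sleeve stands seated (crop 150,290, top at 94 mm), and the cap (403,497) is under the fingers.

>>> {"op": "drive_tool", "data": {
  "deltas": [
    [[50, -0.0008, -0.0007, 0.025, 0, 0, 0], [50, -0.0008, -0.0007, 0.048, 0, 0, 0], [50, -0.0008, -0.0007, 0.062, 0, 0, 0], [50, -0.0008, -0.0007, 0.067, 0, 0, 0], [50, -0.0008, -0.0007, 0.067, 0, 0, 0], [50, -0.0008, -0.0007, 0.067, 0, 0, 0], [145, -0.0008, -0.0007, 0.067, 0, 0, 0], [145, -0.0008, -0.0007, 0.067, 0, 0, 0], [145, -0.0008, -0.0007, 0.067, 0, 0, 0], [145, -0.0008, -0.0007, 0.067, 0, 0, 0], [145, -0.0008, -0.0007, 0.067, 0, 0, 0]]
  ],
  "newtons": 40
}}

```text
clock: 23.65
tcp_pos: [0.6219, -0.1031, 0.01]
orientation: [0.001, 0.224, 0.975, 0.0]
wrist_force: [-1.3, 1.0, 5.4]
finger_gap: 0.0441
grip_force: 41.4
```

```bash
python3 -c "
from h import *
to(.4970,.0108,.13)"
```

```text
tcp [ 0.6219 -0.1031  0.01  ] clock 23.65 gap 0.0441 grip 41.365308850072324 F [-1.3  1.   5.4] tilt [ 1.6e-03 -3.0e-04 -1.0e+00] -> delta [ 0.1619  0.0481 -0.1202]
```

>>> {"op": "drive_tool", "data": {
  "deltas": [
    [[145, 0, 0, -0.015, 0, 0, 0], [145, 0, 0, -0.05, 0, 0, 0], [145, 0, 0, -0.1, 0, 0, 0], [145, 0, 0, -0.12, 0, 0, 0], [145, 0.016, 0.005, -0.12, 0, 0, 0], [145, 0.048, 0.014, -0.12, 0, 0, 0], [145, 0.08, 0.024, -0.12, 0, 0, 0], [145, 0.112, 0.033, -0.12, 0, 0, 0], [145, 0.14, 0.042, -0.12, 0, 0, 0], [145, 0.156, 0.046, -0.12, 0, 0, 0], [145, 0.162, 0.048, -0.12, 0, 0, 0], [145, 0.162, 0.048, -0.12, 0, 0, 0]]
  ]
}}

```text
clock: 25.15
tcp_pos: [0.4969, 0.0107, 0.1293]
orientation: [0.0, 0.224, 0.975, -0.0]
wrist_force: [-0.8, 0.2, -1.0]
finger_gap: 0.044
grip_force: 41.3
```

>>> {"op": "drive_tool", "data": {
  "deltas": [
    [[145, 0, 0, 0, 0, 0, 0], [145, 0, 0, 0, 0, 0, 0]]
  ]
}}

```text
clock: 25.4
tcp_pos: [0.497, 0.0104, 0.1289]
orientation: [0.0, 0.224, 0.975, -0.0]
wrist_force: [0.5, -0.4, -1.6]
finger_gap: 0.0443
grip_force: 41.3
```

Run:
```python
from h import *
to(.4970,.0108,.080)
p,d=read_camera("side");W=world("side",d)
print(blob("side",W,(.4957,.0094),.03,.128,.142),blob("side",W,(.4957,.0094),.03,.144,.153),"sleeve",blob("side",W,(.4957,.0094),.025,.086,.096))
cv2.imwrite("pics/s8.png",cv2.resize(p[140:340,160:400,::-1],None,fx=3,fy=3))
```

```text
tcp [0.497  0.0104 0.1289] clock 25.4 gap 0.0443 grip 41.265494199469686 F [ 0.5 -0.4 -1.6] tilt [ 2.e-04 -1.e-04 -1.e+00] -> delta [0.0002 0.0004 0.0489]
[ 4.961e-01  9.100e-03  5.005e-01 -7.700e-03  5.990e-02  1.350e-01
  1.080e+02] [4.962e-01 8.900e-03 5.052e-01 7.800e-03 5.940e-02 1.480e-01 2.260e+02] sleeve [4.956e-01 9.000e-03 4.953e-01 5.000e-03 3.180e-02 9.130e-02 1.270e+02]
```

View pics/s8.png

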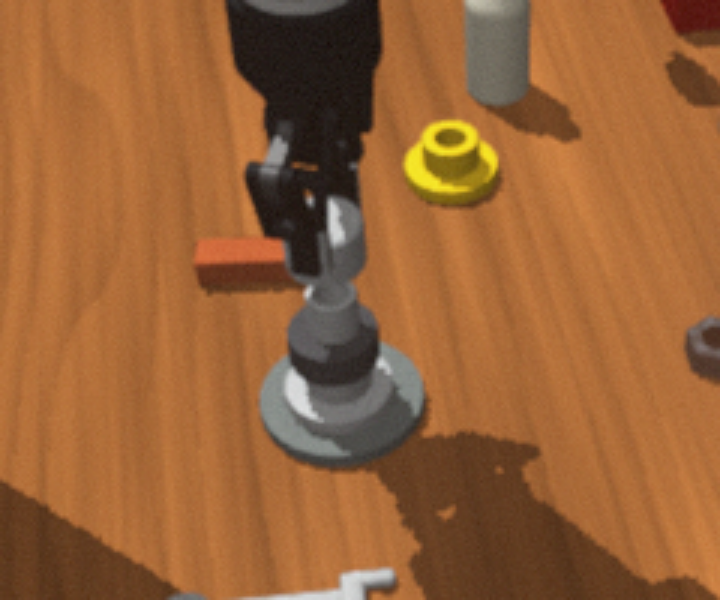

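The cap (crop 330,240) hangs level over the sleeve (332,300). I'll lower it and watch the force partway.

>>> {"op": "drive_tool", "data": {
  "deltas": [
    [[145, 0, 0.0003, 0.012, 0, 0, 0], [145, 0, 0.0003, 0.02, 0, 0, 0], [145, 0, 0.0003, 0.026, 0, 0, 0], [145, 0, 0.0003, 0.03, 0, 0, 0], [145, 0, 0.0003, 0.034, 0, 0, 0], [145, 0, 0.0003, 0.034, 0, 0, 0]]
  ]
}}

```text
clock: 26.2
tcp_pos: [0.4964, 0.0112, 0.0948]
orientation: [-0.0, 0.224, 0.975, 0.0]
wrist_force: [0.3, 0.2, -2.0]
finger_gap: 0.0443
grip_force: 41.3
```

>>> {"op": "drive_tool", "data": {
  "deltas": [
    [[145, 0, 0, 0.004, 0, 0, 0], [145, 0, 0, 0.008, 0, 0, 0], [145, 0, 0, 0.011, 0, 0, 0], [145, 0, 0, 0.013, 0, 0, 0], [145, 0, 0, 0.0135, 0, 0, 0], [145, 0, 0, 0.0135, 0, 0, 0]]
  ]
}}

```text
clock: 26.95
tcp_pos: [0.4965, 0.0112, 0.0815]
orientation: [0.0, 0.224, 0.975, 0.0]
wrist_force: [-0.1, -0.1, -1.4]
finger_gap: 0.0439
grip_force: 41.3
```

>>> {"op": "drive_tool", "data": {
  "deltas": [
    [[145, 0, 0, 0.0005, 0, 0, 0], [145, 0, 0, 0.001, 0, 0, 0], [145, 0, 0, 0.0015, 0, 0, 0], [145, 0, 0, 0.002, 0, 0, 0], [145, 0, 0, 0.002, 0, 0, 0], [145, 0, 0, 0.002, 0, 0, 0]]
  ]
}}

```text
clock: 27.7
tcp_pos: [0.4966, 0.0112, 0.0799]
orientation: [0.0, 0.224, 0.975, 0.0]
wrist_force: [-2.0, 0.2, 5.4]
finger_gap: 0.0437
grip_force: 41.9
```

Contact came at the expected height. Release, lift and move aside.

>>> {"op": "drive_tool", "data": {
  "deltas": [
    [[110, 0, 0, 0, 0, 0, 0], [50, 0, 0, 0, 0, 0, 0], [50, 0, 0, 0, 0, 0, 0], [50, 0, 0, 0, 0, 0, 0], [50, 0, 0, -0.015, 0, 0, 0], [50, 0, 0, -0.055, 0, 0, 0], [50, 0, 0, -0.1, 0, 0, 0], [50, -0.05, 0.03, -0.12, 0, 0, 0], [50, -0.1, 0.06, -0.12, 0, 0, 0], [50, -0.15, 0.09, -0.12, 0, 0, 0], [50, -0.15, 0.09, -0.12, 0, 0, 0], [50, -0.15, 0.09, -0.12, 0, 0, 0]]
  ]
}}

```text
clock: 29.2
tcp_pos: [0.6702, 0.0267, 0.1993]
orientation: [-0.001, 0.224, 0.975, -0.0]
wrist_force: [0.1, -0.3, -0.4]
finger_gap: 0.0688
grip_force: 0.0
```

Run:
```python
from h import *
for n in("top","side"):
    p,d=read_camera(n);W=world(n,d);q=(.4965,.0095)
    print(n,"cap",blob(n,W,q,.04,.092,.11),"race",blob(n,W,q,.035,.06,.07),"fl",blob(n,W,q,.045,.018,.03))
    m=(np.hypot(W[...,0]-q[0],W[...,1]-q[1])<.035)&(W[...,2]>.092);P=W[m];print("plane",np.linalg.lstsq(np.c_[P[:,:2],np.ones(len(P))],P[:,2],rcond=None)[0].round(3))
    cv2.imwrite(f"pics/{n}9.png",p[:,:,::-1])
```

```text
top cap None race None fl None
plane [-7.631  3.417  4.539]
side cap [4.948e-01 9.900e-03 4.943e-01 7.000e-03 4.800e-02 9.890e-02 4.400e+02] race [ 4.938e-01  8.100e-03  4.937e-01 -6.000e-03  5.400e-02  6.500e-02
  2.150e+02] fl [ 4.955e-01  7.200e-03  4.947e-01 -5.700e-03  6.720e-02  2.150e-02
  4.280e+02]
plane [-0.001  0.063  0.099]
```

View pics/side9.png

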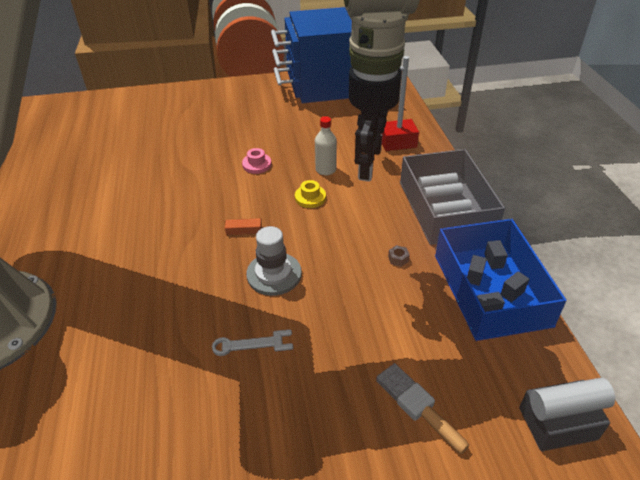

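The stack stands level at (270,255), with the cap top at about 100 mm as expected. The bystanders are where they were and the arm is clear of everything.

```bash
python3 -c "
from workcell import *
print(hand_in())"
```

```text
the job is handed in; nothing more can be done
None
```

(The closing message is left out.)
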